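Pump out the vacuum cheese box and snap its valve cap home

TASK

The cheese box has to be put under vacuum: give the pump in its lid two full strokes, pushing the round plunger right to the bottom and letting it come all the way up again after each. Then take the valve cap lying on the worktop, press it straight down over the barbed valve stem on the lid until it clicks, and keep pressing past the click so that the soft seal under it is squeezed. Finish while still pressing the cap down like that - do not let go of it - and leave the other things on the worktop where they are.

Things in the scene. Friction and masses are not known exactly. Their poses are not given: they have to be found in the camera images.
- vac_box: The vacuum box: clear plastic tub with a cheese inside, white lid, 140 x 200 mm (its x by its y; 150 mm in x with the clips on the long sides), stands fast on the worktop and does not slide. Origin: centre of the underside; z up, y along the length. The lid's flat top is 84 mm above the origin. The pump stands on the lid at (0, -50) mm, the valve stem at (0, +52) mm in the box's x, y.
- pump_top (a point): Centre of the top of the pump's grey round plunger (44 mm across, 39 mm above the lid when up; it moves with the plunger). Its 58 mm collar stands 13 mm above the lid; the plunger never sinks below it.
- pump (a joint): How far the pump plunger is pushed down: 0 m up, 0.022 m at the bottom. Straight down; the return spring takes about 4 N to start and 12 N at the bottom.
- valve_seat (a point): Point on the axis of the valve stem (upright), level with the top of the black seal ring (38 mm across) when it is not squeezed, 10.5 mm above the lid. The stem rises 14 mm above this point and carries four sprung barbs, 25 mm across, 7 mm above it. When the cap is home its underside lies at this point or, pressed, up to 3 mm below it.
- seal (a joint): How far the soft seal ring under the cap is squeezed down: 0 m free, 0.003 m fully squeezed. It pushes back with about 2 N at first, 7 N at 0.002 and 9.5 N at 0.003.
- valve_cap: The grey plastic valve cap, loose on the worktop, mouth down: knurled round grip 33 mm across on a flange 42 mm across and 5 mm high; 24 mm high in all, about 40 g. Origin: centre of the underside; z up through the grip. The mouth in the underside is 21 mm wide with a rounded lip.
- cap_top (a point): Centre of the cap's flat top, 24 mm above its underside. Pressed onto the stem, the cap meets the barbs with its underside about 9 mm above valve_seat; it takes 7 to 10 N to snap over them, the force drops and turns into a pull at about 5 mm above it, and the cap is caught as it reaches the seal. About 10 N would pull it off again.
- jar: Olive jar with a red lid, 62 mm across, 86 mm high, on the same stretch of worktop as the cap, loose; stays. Origin: centre of the underside.
- card: Price card in a wooden foot, 62 mm wide, 59 mm high, loose; stays. Origin: centre of the underside.
- mill: Wooden pepper mill, 58 mm across, 170 mm high, loose; stays. Origin: centre of the underside.
- tin: Flat metal tin near the front edge of the worktop, 63 x 105 x 24 mm, loose; stays. Origin: centre of the underside.
Not all that is in view belongs to the job. Several things look just like the valve_cap: the one meant starts farthest from the robot's base.

How it is judged:
By the outcome, as a careful person would: the job done as asked, in the order asked, and still so for the second after the job is handed in, while the arm keeps its last pose, push and grip.
It also fails if it takes over 54 s, if anything falls off the work surface, if the arm or the gripper's body presses on something with over 40 N, if the wrist force passes 120 N, or if a joint passes its speed limit or range.

ROBOT

A 6-joint arm with a two-finger parallel gripper is mounted at the origin on a cart in front of the work surface, level with it; the furniture and walls round the work are solid. World frame = base frame: x ahead of the robot, y to its left, z up, the work surface at z = 0. Lengths are in m, angles in rad, forces in N, time in s.
With the tool pointing down it reaches from about 0.425 to 0.95 m from the base axis. Payload 3.5 kg.
Tool frame: the origin (TCP) lies between the finger pads; the fingertips stand 22 mm ahead of it and the grasp point (between the pads) lies 3 mm ahead of it (ctrl.nose_length is the z of the fingertips in the tool frame, in m); z points along the fingers, y is the line along which they close (so a half turn about z gives the same grasp; the last joint's range is limited). The gripper opens to 85 mm and grips with 20 to 120 N. Pads are 22 mm wide; open, the fingers measure 114 mm over their backs; the gripper's body (76 mm by 85 mm) begins 54 mm behind the grasp point. The pads swing forward as they close: fully open they stand 13 mm farther back than shut.
Start: joints at [-1.47, 0.286, 1.577, -0, 1.279, -0.15], TCP at [0.168, -0.654, 0.253] pointing down, gripper open.
Joint ranges: [-2.77, 2.77], [-0.9, 2.22], [0.21, 2.48], [-1.53, 4.67], [0.24, 2.81], [-2.84, 2.84]. Speed limits (rad/s): [2.79, 2.79, 3.14, 3.14, 3.14, 3.14].

INTERFACE

Orientations are given as a unit quaternion [x, y, z, w].
In Python, from plant import ctrl gives the robot as it stands. The module is installed in compiled form; this text tells all that it offers.
- The arm moves only by the tool send_rows, never from a script. Its argument "rows" is text: rows parted by semicolons, each of 7 numbers parted by spaces: the turn, a rotation vector about the tool's x, y, z in normalised numbers (1 is 90 degrees), then the shift along the tool's x, y, z in a scale on which 1.0 is 750 mm, then the opening, from -1 (shut) to 1 (fully open). A call has 1 to 8 rows; each row is the pose to reach, as a shift and turn from the pose commanded when the call began, along the tool's axes at that moment; what a row does not reach only later rows make up. A row lasts 1/8 s, in which the tool goes at most 62.5 mm and 10.7 degrees, less where a joint would pass 70% of its speed; a pose out of reach is approached as far as the arm can. No shift or turn number may pass 1 either way. A call with a gripper value outside its range is refused whole. The fingers move at their own pace and stop on an object; "grip_force" is the grip in N (left out, the last holds). Time passes only in rows, so rows that repeat a pose let the fingers close. It gives the time, the measured TCP pose, the force, the opening and the grip force at its end, in the units of the state.
- ctrl.get_state(): the state, without advancing time (a new reading comes with each control period).
- ctrl.read_camera(name): name is "side" or "top" or "wrist"; returns a dict with "color" (400x640x3 uint8, red, green, blue), "fx", "fy", "cx", "cy" (pixels), "D" ([k1, k2, p1, p2, k3] as OpenCV has them; the pictures are not rectified), "extrinsics" (4x4, takes a point from world to camera coordinates). Camera axes: x right, y down, z forward; pixel columns grow to the right and rows downward; lengths in m; the calibration is good to about 2 mm. A picture is of the moment at which its call begins. There is no depth.
- ctrl.sign_off(): hands the job in; it is judged then, once.
Trained networks look in a picture, given as the dict that the camera call returned (one of the last four; its "shot" number tells which), for a name from the list of things; names that differ only in an ending like _2 or _b are one class to them, and where a whole thing is asked for, a point or a joint stands for the part that bears it (a point fixed in the world has none). Each returns a list of dicts, best first, with "p" (0 to 1); they miss things now and then, are a little off and sometimes report something else, mostly with a low value. They report only what shows in the picture. A call takes as long as a camera call. They do not tell look-alikes from the thing itself.
- ctrl.look_for(picture, target): "position" ([x, y, z] in m, in the coordinates of the camera as it stood for that picture, good to about 4 mm: the middle of the surface that is visible of it).
The state is a dict: "time": time; "qpos": joint angles; "dq": joint speeds; "joint_efforts": joint torques, N m; "eef_pos": TCP position; "tcp_rot": TCP orientation; "contact_force": force on the tool from outside, world axes, zero at the start; "wrist_torque": the same for the moment, N m; "opening": opening from 0.0 (shut) to 1.0 (fully open); "finger_force": force on a finger pad.
Only numpy, scipy, OpenCV 4.12 (cv2) and the standard library are available. Lean on these libraries where they do the work, as an engineer would, in place of code of your own. Each camera call takes 0.05 s, during which the arm holds its last target. There are 200 camera calls.

## Working session

There is one attempt and no reset: what is moved stays moved. The work goes in short steps, Python scripts to look and compute and a tool call to move; the robot and the scene stay as the last step left them, time stands still between calls to the robot, and variables do not carry over. Pictures are saved under pics/ and viewed, at most 13 in all, crops included, and the job is handed in when it is done.

Besides the shell and the picture viewer there is one more tool, called after "Emit:" as a command line: name --argument value ..., lists and objects as JSON in quotes. send_rows: Moves the arm, as the interface text tells. Its arguments: {"type":"object","properties":{"rows":{"type":"string"},"grip_force":{"type":"number"}},"required":["rows"]}

```bash
mkdir -p pics
cat > h.py <<'E'
import numpy as np, cv2
from plant import ctrl
def world(pic,p):
    E=np.array(pic["extrinsics"]); return E[:3,:3].T@(np.array(p)-E[:3,3])
def px(pic,P):
    E=np.array(pic["extrinsics"]);K=np.array([[pic["fx"],0,pic["cx"]],[0,pic["fy"],pic["cy"]],[0,0,1.]])
    return cv2.projectPoints(np.array([P],float),cv2.Rodrigues(E[:3,:3])[0],E[:3,3],K,np.array(pic["D"],float))[0].ravel()
def onz(pic,uv,z):
    E=np.array(pic["extrinsics"]);K=np.array([[pic["fx"],0,pic["cx"]],[0,pic["fy"],pic["cy"]],[0,0,1.]])
    n=cv2.undistortPoints(np.array([[uv]],float),K,np.array(pic["D"],float)).ravel()
    d=E[:3,:3].T@np.array([n[0],n[1],1]);c=-E[:3,:3].T@E[:3,3]
    return c+d*(z-c[2])/d[2]
def save(pic,name): cv2.imwrite("pics/"+name,pic["color"][:,:,::-1])
def look(pic,ts):
    for t in ts:
        for r in ctrl.look_for(pic,t)[:6]:
            w=world(pic,r["position"]); print(t,round(r["p"],2),w.round(4),px(pic,w).round())
E
python3 - <<'E'
from h import *
s=ctrl.get_state();print(s)
for n in("top","side"):
    p=ctrl.read_camera(n);save(p,n+"1.png");print(n,(-np.array(p["extrinsics"])[:3,:3].T@np.array(p["extrinsics"])[:3,3]).round(3))
    look(p,["vac_box","pump_top","valve_cap","cap_top","valve_seat","seal","jar","card","mill","tin"])
E
```

```text
{'time': 0.0, 'qpos': array([-1.47001118e+00,  2.87158599e-01,  1.57822208e+00,  1.74191024e-05,
        1.27858628e+00, -1.50011144e-01]), 'dq': array([-3.47447087e-04,  4.74212438e-04, -6.39160886e-05,  1.15600323e-04,
        8.48256544e-04,  7.44116582e-04]), 'joint_efforts': array([ 2.27362943e-04, -4.05976331e+01, -2.92627984e+01, -4.24699840e-05,
        5.77885075e-03,  6.87490214e-06]), 'eef_pos': array([ 0.16748035, -0.65325176,  0.25192742]), 'tcp_rot': array([ 9.92147566e-01,  1.25067175e-01,  3.75512417e-05, -1.18658651e-03]), 'contact_force': array([-0.51212977, -0.06414505,  0.45080121]), 'wrist_torque': array([-0.01226662,  0.00484457,  0.00586064]), 'finger_force': 0.0, 'opening': 1.0001039363414679}
top [0.398 0.051 1.05 ]
vac_box 0.58 [0.5893 0.137  0.0821] [280. 145.]
pump_top 0.73 [0.5838 0.0852 0.1183] [302. 145.]
valve_cap 0.8 [ 0.5663 -0.2152  0.0275] [423. 162.]
valve_cap 0.73 [ 0.4677 -0.0623  0.0213] [361. 200.]
valve_cap 0.56 [ 0.3621 -0.2448  0.0213] [434. 244.]
valve_cap 0.52 [ 0.5328 -0.0286  0.0211] [348. 174.]
cap_top 0.78 [ 0.4642 -0.0629  0.0275] [3
[... 744 characters left out ...]
0.0689  0.0195] [335. 257.]
valve_cap 0.62 [ 0.551  -0.2304  0.0198] [420. 276.]
cap_top 0.9 [ 0.5599 -0.2336  0.0168] [425. 277.]
cap_top 0.85 [ 0.354  -0.252   0.0226] [349. 318.]
cap_top 0.74 [ 0.4629 -0.0741  0.014 ] [337. 259.]
cap_top 0.56 [ 0.5253 -0.0412  0.0143] [351. 245.]
valve_seat 0.9 [0.5591 0.0664 0.0706] [335. 205.]
jar 0.66 [ 0.4436 -0.1977  0.0593] [369. 269.]
jar 0.57 [ 0.3553 -0.0373  0.024 ] [286. 263.]
jar 0.18 [ 0.5572 -0.2302  0.0141] [422. 278.]
card 0.82 [0.3516 0.1466 0.0281] [247. 230.]
card 0.62 [0.5606 0.0671 0.0691] [335. 206.]
mill 0.95 [0.5178 0.3077 0.0749] [275. 182.]
tin 0.96 [ 0.3574 -0.0375  0.0237] [287. 263.]
tin 0.35 [0.562  0.0684 0.0724] [335. 204.]
```

View pics/top1.png

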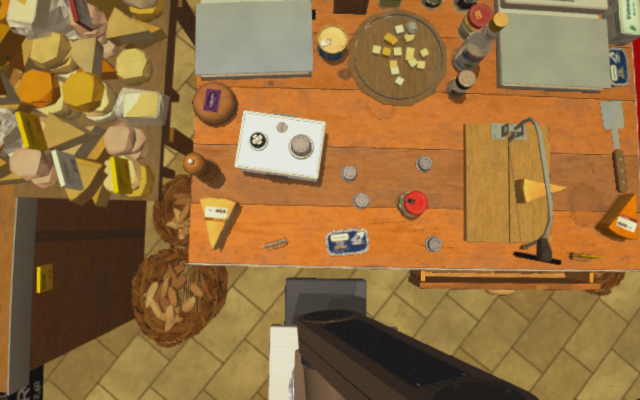

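View pics/side1.png

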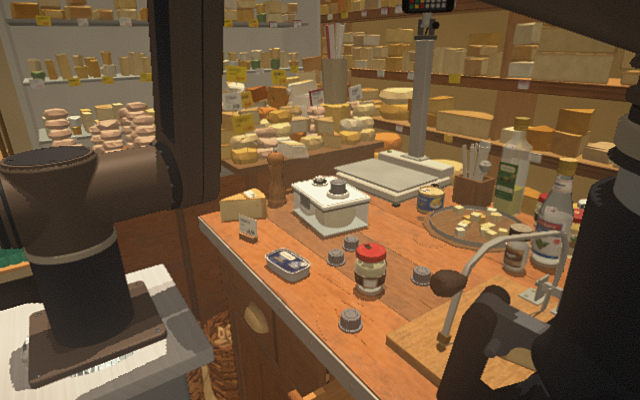

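Run:
```python
import cv2
i=cv2.imread("pics/top1.png")
cv2.imwrite("pics/top1c.png",cv2.resize(i[110:260,240:450],None,fx=3.8,fy=3.8,interpolation=cv2.INTER_CUBIC))
```

```text
(no output)
```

View pics/top1c.png

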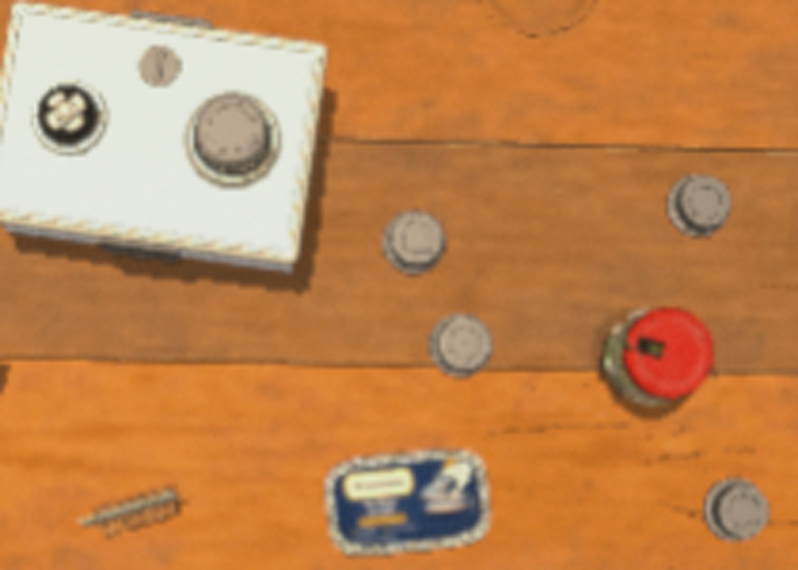

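Look-alikes in the top view are at (424,163), (349,173), (362,201) and (433,243), at reaches of about 0.60, 0.53, 0.47 and 0.44 m. The one at (424,163), right of the box and behind the jar, is farthest from the base, so it is the valve cap. On the box, the pump is at (301,143) and the black stem at (258,140).

```bash
cat >> h.py <<'E'
from scipy.spatial.transform import Rotation as R
def shift(target,yawdir=None):
    s=ctrl.get_state();r=R.from_quat(s["tcp_rot"]);m=r.as_matrix()
    print("shift mm",(m.T@(np.array(target)-s["eef_pos"])*1e3).round(1),"at",s["eef_pos"].round(4),"toolx",m[:,0].round(3),"tooly",m[:,1].round(3),"z",m[:,2].round(4))
E
python3 - <<'E'
from h import *
p=ctrl.read_camera("top")
pu=onz(p,(301.05,143.2),.123);st=onz(p,(257.9,139.9),.1085);cap=onz(p,(424.2,163.2),.024)
print(pu,st,cap,np.linalg.norm((pu-st)[:2]))
print(ctrl.nose_length)
for c in [(258,184.5-40)]:pass
shift([pu[0],pu[1],.252])
w=ctrl.read_camera("wrist");E=np.array(w["extrinsics"]);s=ctrl.get_state();m=R.from_quat(s["tcp_rot"]).as_matrix()
c=-E[:3,:3].T@E[:3,3];print("cam in tool",m.T@(c-s["eef_pos"]),"fwd",m.T@E[2,:3],w["fx"])
E
```

```text
[0.58656428 0.08624455 0.123     ] [0.59501125 0.18583713 0.1085    ] [ 0.56370408 -0.21894734  0.024     ] 0.09995015328490006
0.022
shift mm [ 589.6 -613.     1.3] at [ 0.1676 -0.6539  0.2533] toolx [0.969 0.248 0.   ] tooly [ 0.248 -0.969 -0.   ] z [-0.  0. -1.]
cam in tool [ 0.07865566  0.00086875 -0.1207063 ] fwd [-3.08319025e-01 -6.88061139e-04  9.51282768e-01] 338.66934761853213
```

The manual's scale: shifts go in shares of 750 mm and turns go in shares of 90 degrees. Converting my numbers, -338 mm / 750 = -0.4507, 325 mm / 750 = 0.4333.

Emit:
send_rows --rows "0 0 0 0.0467 -0.048 -0.0333 -1;0 0 0 0.1 -0.104 -0.0667 -1;0 0 0 0.156 -0.1613 -0.0667 -1;0 0 0 0.212 -0.22 -0.0667 -1;0 0 0 0.268 -0.2787 -0.0667 -1;0 0 0 0.324 -0.3373 -0.0667 -1;0 0 0 0.38 -0.3947 -0.0667 -1;0 0 0 0.4333 -0.4507 -0.0667 -1" --grip_force 60

```text
time: 2.2
eef_pos: [0.3992, -0.244, 0.3037]
tcp_rot: [0.992, 0.125, 0.0, 0.0]
contact_force: [0.6, -0.1, -0.7]
opening: 0.0
finger_force: 0.0
```

To row units: -275 mm / 750 = -0.3667, -265 mm / 750 = -0.3533.

Emit:
send_rows --rows "0 0 0 0.056 -0.0587 0 -1;0 0 0 0.112 -0.1173 0 -1;0 0 0 0.168 -0.176 0.0067 -1;0 0 0 0.224 -0.2333 0.02 -1;0 0 0 0.2733 -0.2853 0.0333 -1;0 0 0 0.3133 -0.3267 0.0467 -1;0 0 0 0.34 -0.3533 0.0533 -1;0 0 0 0.3533 -0.3667 0.0533 -1"

```text
time: 3.2
eef_pos: [0.5871, 0.0877, 0.2627]
tcp_rot: [0.992, 0.126, -0.001, -0.0]
contact_force: [-0.2, 0.2, -0.1]
opening: -0.0
finger_force: 0.0
```

Run:
```python
from h import *
w=ctrl.read_camera("wrist");save(w,"w1.png")
look(w,["pump_top","valve_seat","seal"]);s=ctrl.get_state();print(s["time"],s["qpos"].round(2),s["contact_force"])
shift([.5866,.0862,.252])
```

```text
pump_top 0.74 [0.588  0.0888 0.1228] [318. 189.]
valve_seat 0.9 [0.6029 0.1427 0.0855] [263. 147.]
seal 0.94 [0.6034 0.189  0.0955] [209. 135.]
seal 0.46 [ 0.5676 -0.2119  0.0213] [553. 240.]
3.4 [-0.03  0.1   1.77 -0.    1.27  1.29] [-0.9291456  -0.25978979 -0.08476645]
shift mm [-0.2 -0.5 11.8] at [0.5869 0.0857 0.2638] toolx [0.969 0.248 0.   ] tooly [ 0.248 -0.969  0.001] z [ 4.e-04 -5.e-04 -1.e+00]
```

View pics/w1.png

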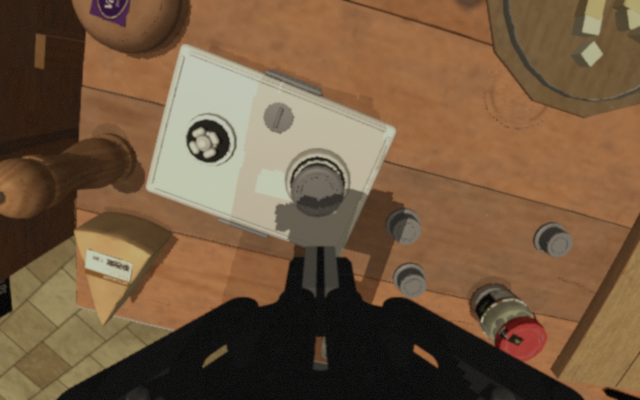

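The wrist view shows the plunger top at about (317,189), the stem at (208,141) and the target cap at (554,239). I'll intersect these pixels with their known heights.

Run:
```python
from h import *
w=ctrl.read_camera("wrist")
print("pump",onz(w,(317.5,189),.123),"stem",onz(w,(208,141),.1045),"cap",onz(w,(554,238.5),.024))
```

```text
pump [0.58754784 0.08721861 0.123     ] stem [0.60004821 0.18460066 0.1045    ] cap [ 0.56969072 -0.2124613   0.024     ]
```

To row units: 139 mm / 750 = 0.1853, 130 mm / 750 = 0.1733.

Emit:
send_rows --rows "0 0 0 0 0 0.0533 -1;0 0 0 0 0 0.1133 -1;0 0 0 0 0 0.1467 -1;0 0 0 0 0 0.16 -1;0 0 0 0 0 0.1733 -1;0 0 0 0 0 0.1813 -1;0 0 0 0 0 0.1853 -1;0 0 0 0 0 0.1853 -1"

```text
time: 4.45
eef_pos: [0.5868, 0.0855, 0.1274]
tcp_rot: [0.992, 0.125, -0.001, 0.001]
contact_force: [-8.6, -1.5, 10.3]
opening: -0.001
finger_force: 4.8
```

To row units: 5 mm / 750 = 0.0067, 3 mm / 750 = 0.004.

Emit:
send_rows --rows "0 0 0 0 0 0.004 -1;0 0 0 0 0 0.0067 -1;0 0 0 0 0 0.0067 -1"

```text
time: 4.82
eef_pos: [0.587, 0.0856, 0.1231]
tcp_rot: [0.992, 0.125, -0.001, 0.001]
contact_force: [-8.2, -1.1, 11.8]
opening: 0.0
finger_force: 5.6
```

Run:
```python
from h import *
shift([.5866,.0862,.123]);s=ctrl.get_state();print(s["contact_force"],s["wrist_torque"])
p=ctrl.read_camera("side");look(p,["pump_top","pump"])
p=ctrl.read_camera("wrist");look(p,["pump_top","pump"]);
save(p,"w2.png");
```

```text
shift mm [-0.3 -0.7  0.1] at [0.587  0.0856 0.1231] toolx [ 0.969  0.248 -0.001] tooly [ 0.248 -0.969  0.001] z [-0.0011 -0.0012 -1.    ]
[-8.16600145 -1.07319924 11.78178906] [-0.27123704  1.42586939 -0.03158328]
pump_top 0.55 [0.5738 0.0796 0.1025] [336. 191.]
pump_top 0.15 [0.5582 0.065  0.0681] [335. 206.]
pump 0.64 [0.5763 0.0765 0.1016] [338. 191.]
pump_top 0.57 [0.5947 0.0955 0.1025] [302. 245.]
pump 0.61 [0.5952 0.0973 0.1024] [298. 243.]
```

View pics/w2.png

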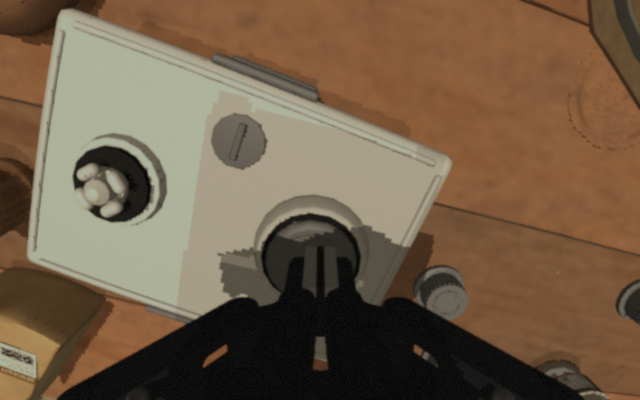

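The plunger is pushed well down with the fingertips on it. The stem is at about (98,188). I'll press on to the hard stop.

To row units: 3 mm / 750 = 0.004, 1.5 mm / 750 = 0.002.

Emit:
send_rows --rows "0 0 0 0 0 0.002 -1;0 0 0 0 0 0.004 -1;0 0 0 0 0 0.004 -1"

```text
time: 5.5
eef_pos: [0.5873, 0.0856, 0.1229]
tcp_rot: [0.992, 0.125, -0.001, 0.001]
contact_force: [-14.2, -2.3, 21.5]
opening: -0.0
finger_force: 11.3
```

To row units: -42 mm / 750 = -0.056, -36 mm / 750 = -0.048.

Emit:
send_rows --rows "0 0 0 0 0 -0.0133 -1;0 0 0 0 0 -0.0293 -1;0 0 0 0 0 -0.048 -1;0 0 0 0 0 -0.056 -1;0 0 0 0 0 -0.056 -1;0 0 0 0 0 -0.056 -1"

```text
time: 6.25
eef_pos: [0.5866, 0.0864, 0.1576]
tcp_rot: [0.992, 0.125, -0.001, -0.0]
contact_force: [-1.0, 0.1, 0.4]
opening: -0.001
finger_force: 0.0
```

Run:
```python
from h import *
shift([.5870,.0865,.123]);s=ctrl.get_state();print(s["contact_force"])
p=ctrl.read_camera("side");look(p,["pump_top","pump"])
p=ctrl.read_camera("wrist");look(p,["pump_top","pump"]);
print(onz(p,(-0,0),0)[:2])
```

```text
shift mm [ 0.4  0.  34.6] at [0.5866 0.0864 0.1576] toolx [ 0.969  0.248 -0.001] tooly [ 0.248 -0.969 -0.   ] z [-1.e-03  1.e-04 -1.e+00]
[-1.00999284  0.090654    0.44686853]
pump_top 0.67 [0.5753 0.0746 0.1158] [338. 186.]
pump 0.74 [0.5773 0.0742 0.1148] [339. 187.]
pump 0.59 [0.5877 0.1828 0.0968] [318. 181.]
pump_top 0.59 [0.595 0.094 0.124] [308. 233.]
pump 0.62 [0.5912 0.0924 0.1227] [309. 239.]
[0.67295912 0.37330642]
```

Plunger is fully up. Second stroke.

To row units: 43 mm / 750 = 0.0573, 42 mm / 750 = 0.056.

Emit:
send_rows --rows "0 0 0 0 0 0.016 -1;0 0 0 0 0 0.0293 -1;0 0 0 0 0 0.0427 -1;0 0 0 0 0 0.0507 -1;0 0 0 0 0 0.056 -1;0 0 0 0 0 0.0573 -1;0 0 0 0 0 0.0573 -1"

```text
time: 7.42
eef_pos: [0.5881, 0.0864, 0.1228]
tcp_rot: [0.992, 0.126, -0.0, 0.0]
contact_force: [-14.9, -0.4, 32.9]
opening: -0.002
finger_force: 16.3
```

To row units: -140 mm / 750 = -0.1867, -130 mm / 750 = -0.1733.

Emit:
send_rows --rows "0 0 0 0 0 -0.016 -1;0 0 0 0 0 -0.032 -1;0 0 0 0 0 -0.048 -1;0 0 0 0 0 -0.0573 -1;0 0 0 0 0 -0.08 -1;0 0 0 0 0 -0.1267 -1;0 0 0 0 0 -0.1733 -1;0 0 0 0 0 -0.1867 -1"

```text
time: 8.43
eef_pos: [0.5881, 0.0864, 0.2585]
tcp_rot: [0.992, 0.125, 0.002, 0.0]
contact_force: [-0.4, -0.2, -0.7]
opening: 0.003
finger_force: 0.0
```

Run:
```python
from h import *
p=ctrl.read_camera("wrist");look(p,["pump_top","pump"])
shift([.567,-.215,.15])
```

```text
pump_top 0.94 [0.5862 0.0907 0.1219] [313. 193.]
pump 0.83 [0.5843 0.088  0.1224] [316. 197.]
shift mm [-93.8 287.1 104.7] at [0.5867 0.0864 0.2547] toolx [ 0.969  0.248 -0.001] tooly [ 0.248 -0.969 -0.   ] z [-7.e-04  1.e-04 -1.e+00]
```

Emit:
send_rows --rows "0 0 0 -0.0213 0.0667 0 0.4;0 0 0 -0.0453 0.14 0 0.4;0 0 0 -0.0693 0.2133 0.02 0.4;0 0 0 -0.0933 0.2867 0.0533 0.4;0 0 0 -0.1133 0.3467 0.0933 0.4;0 0 0 -0.1253 0.3827 0.1267 0.4;0 0 0 -0.1253 0.3827 0.14 0.4;0 0 0 -0.1253 0.3827 0.14 0.4"

```text
time: 9.57
eef_pos: [0.566, -0.2137, 0.148]
tcp_rot: [0.992, 0.125, -0.002, -0.002]
contact_force: [-0.7, -0.1, -0.2]
opening: 0.701
finger_force: 0.0
```

Run:
```python
from h import *
w=ctrl.read_camera("wrist");save(w,"w3.png")
look(w,["cap_top","valve_cap"]);s=ctrl.get_state();print(s["time"],s["opening"])
shift([.5675,-.215,.15])
```

```text
cap_top 0.98 [ 0.4723 -0.0631  0.0171] [121. 253.]
cap_top 0.9 [ 0.542  -0.0353  0.0238] [ 88. 170.]
cap_top 0.74 [ 0.5687 -0.221   0.0249] [330. 195.]
valve_cap 0.97 [ 0.5695 -0.216   0.0244] [324. 193.]
valve_cap 0.85 [ 0.5368 -0.0364  0.0225] [ 90. 176.]
valve_cap 0.46 [ 0.3827 -0.25   -0.0009] [310. 363.]
valve_cap 0.33 [ 0.4837 -0.1946  0.0679] [265. 315.]
9.725 0.6988220918918032
shift mm [-0.5  0.9  1.2] at [ 0.5678 -0.214   0.1512] toolx [0.968 0.25  0.001] tooly [ 0.25  -0.968  0.001] z [ 1.2e-03 -5.0e-04 -1.0e+00]
```

View pics/w3.png

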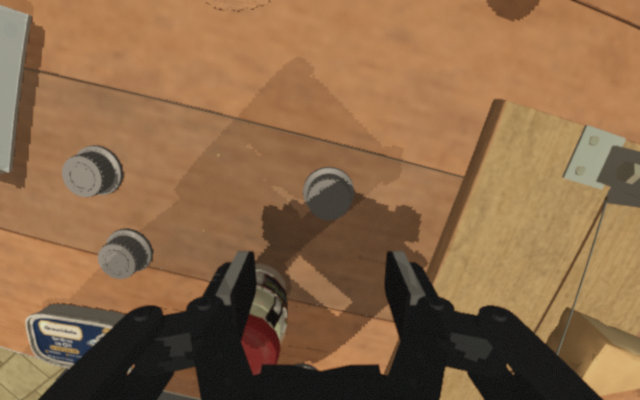

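The target cap's top is at about (332,197) between the open fingers, and the jar at (265,315) is clear to the lower left. The other caps are at (92,175) and (124,255).

Run:
```python
from h import *
w=ctrl.read_camera("wrist");g=w["color"]
cv2.imwrite("pics/w3c.png",cv2.resize(g[150:240,270:390,::-1],None,fx=5,fy=5,interpolation=cv2.INTER_CUBIC))
c=onz(w,(332,197),.024);print(c)
p=ctrl.read_camera("top");print("jar",onz(p,(415.8,202.6),.086))
shift([c[0],c[1],.03])
```

```text
[ 0.56900145 -0.2240277   0.024     ]
jar [ 0.46052323 -0.18292354  0.086     ]
shift mm [ -1.6   9.6 121.6] at [ 0.5679 -0.2142  0.1516] toolx [0.968 0.25  0.002] tooly [ 0.25  -0.968  0.001] z [ 0.0018 -0.001  -1.    ]
```

View pics/w3c.png

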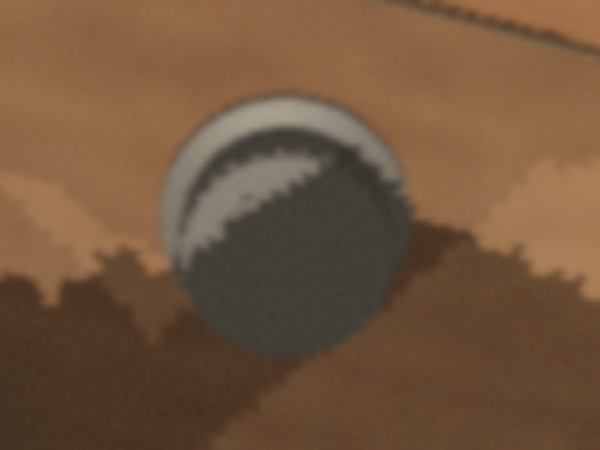

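Run:
```python
from h import *
w=ctrl.read_camera("wrist")
c=onz(w,(327.4,199.5),.024);print(c,onz(w,(327.2,193.8),.004))
s=ctrl.get_state();print([np.round(px(w,s["eef_pos"]+np.array([0,0,-h])),0) for h in(.126,.02)])
shift([c[0],c[1],.03])
```

```text
[ 0.5662536 -0.2214689  0.024    ] [ 0.56476459 -0.22213611  0.004     ]
[array([319., 196.]), array([318., 265.])]
shift mm [ -3.5   6.4 121.5] at [ 0.5678 -0.2143  0.1515] toolx [0.968 0.249 0.001] tooly [ 0.249 -0.968  0.001] z [ 1.7e-03 -9.0e-04 -1.0e+00]
```

To row units: 122 mm / 750 = 0.1627, 105 mm / 750 = 0.14.

Emit:
send_rows --rows "0 0 0 -0.004 0.0087 0.0533 0.4;0 0 0 -0.004 0.0087 0.1067 0.4;0 0 0 -0.004 0.0087 0.14 0.4;0 0 0 -0.004 0.0087 0.1533 0.4;0 0 0 -0.004 0.0087 0.1627 0.4;0 0 0 -0.004 0.0087 0.1627 0.4"

```text
time: 10.62
eef_pos: [0.5663, -0.2221, 0.029]
tcp_rot: [0.992, 0.125, 0.0, 0.0]
contact_force: [0.0, -0.0, 0.5]
opening: 0.7
finger_force: 0.0
```

Emit:
send_rows --rows "0 0 0 0 0 0 0;0 0 0 0 0 0 -0.2;0 0 0 0 0 0 -0.4;0 0 0 0 0 0 -0.7;0 0 0 0 0 0 -1;0 0 0 0 0 0 -1" --grip_force 60

```text
time: 11.38
eef_pos: [0.5666, -0.2224, 0.0296]
tcp_rot: [0.992, 0.125, 0.001, 0.001]
contact_force: [-1.2, 1.0, 7.6]
opening: 0.364
finger_force: 59.9
```

Run:
```python
from h import *
w=ctrl.read_camera("wrist");save(w,"w4.png")
look(w,["cap_top","valve_cap"]);s=ctrl.get_state();print(s["time"],s["opening"],s["contact_force"])
shift([.5875,.08,.2])
```

```text
cap_top 0.79 [ 0.4754 -0.0748  0.0056] [ 28. 337.]
valve_cap 0.83 [ 0.4767 -0.076   0.0155] [ 16. 348.]
11.525 0.36146511941643966 [-0.4222018   0.98346296  6.58454673]
shift mm [  95.5 -287.5 -170.7] at [ 0.5666 -0.2224  0.0295] toolx [0.969 0.248 0.001] tooly [ 0.248 -0.969  0.001] z [ 1.5e-03 -9.0e-04 -1.0e+00]
```

View pics/w4.png

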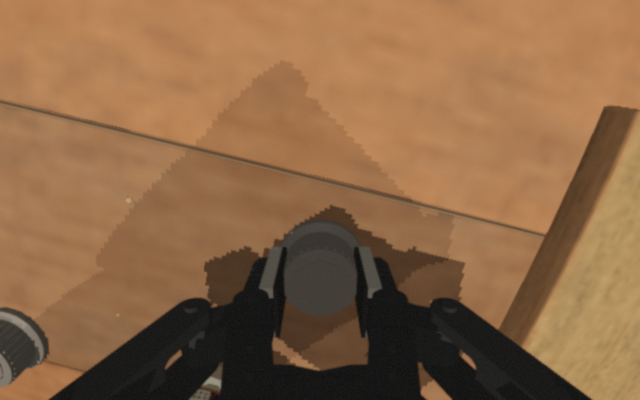

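The cap is gripped squarely, with its top at about (321,283) between the pads. The measured opening of 31 mm roughly fits the 33 mm grip. I'll lift it and carry it over the stem.

Emit:
send_rows --rows "0 0 0 0 0 -0.02 -1;0 0 0 0 0 -0.08 -1;0 0 0 0.0133 -0.0387 -0.1467 -1;0 0 0 0.0333 -0.0987 -0.2 -1;0 0 0 0.056 -0.1653 -0.24 -1;0 0 0 0.0787 -0.232 -0.2667 -1;0 0 0 0.1013 -0.2987 -0.2667 -1;0 0 0 0.124 -0.3653 -0.2667 -1" --grip_force 80

```text
time: 12.52
eef_pos: [0.5877, 0.0682, 0.2292]
tcp_rot: [0.992, 0.125, 0.001, 0.0]
contact_force: [1.1, 1.0, -1.5]
opening: 0.356
finger_force: 79.3
```

To row units: -115 mm / 750 = -0.1533, -102 mm / 750 = -0.136.

Emit:
send_rows --rows "0 0 0 0.0173 -0.0533 0 -1;0 0 0 0.0347 -0.104 0 -1;0 0 0 0.0453 -0.136 0 -1;0 0 0 0.052 -0.1533 0 -1;0 0 0 0.052 -0.1533 0 -1;0 0 0 0.052 -0.1533 0 -1"

```text
time: 13.28
eef_pos: [0.5972, 0.1867, 0.2283]
tcp_rot: [0.992, 0.125, -0.0, 0.0]
contact_force: [-0.8, -0.7, -0.1]
opening: 0.357
finger_force: 79.3
```

Run:
```python
from h import *
w=ctrl.read_camera("wrist");save(w,"w5.png")
look(w,["cap_top","seal","pump_top"]);s=ctrl.get_state();print(s["time"],s["opening"],s["contact_force"])
cv2.imwrite("pics/w5c.png",cv2.resize(w["color"][130:330,220:480,::-1],None,fx=3,fy=3,interpolation=cv2.INTER_CUBIC))
for z in(.0945,.1085):print(px(w,[s["eef_pos"][0],s["eef_pos"][1],z]))
shift([.598,.187,.2])
```

```text
cap_top 0.64 [ 0.5384 -0.0179  0.0217] [485. 266.]
cap_top 0.58 [0.6037 0.1871 0.2254] [321. 271.]
seal 0.93 [0.6054 0.193  0.0935] [314. 181.]
seal 0.69 [ 0.3581 -0.0188  0.0163] [427. 382.]
pump_top 0.69 [0.5869 0.0957 0.124 ] [435. 246.]
13.475 0.3556855562120056 [ 0.84773629 -0.16747757 -0.46174201]
[319.04015342 192.48210188]
[318.98323604 198.01216445]
shift mm [ 0.8 -0.1 28.4] at [0.5973 0.1867 0.2284] toolx [ 0.969  0.247 -0.   ] tooly [ 0.247 -0.969  0.   ] z [-0.e+00 -1.e-04 -1.e+00]
```

View pics/w5c.png

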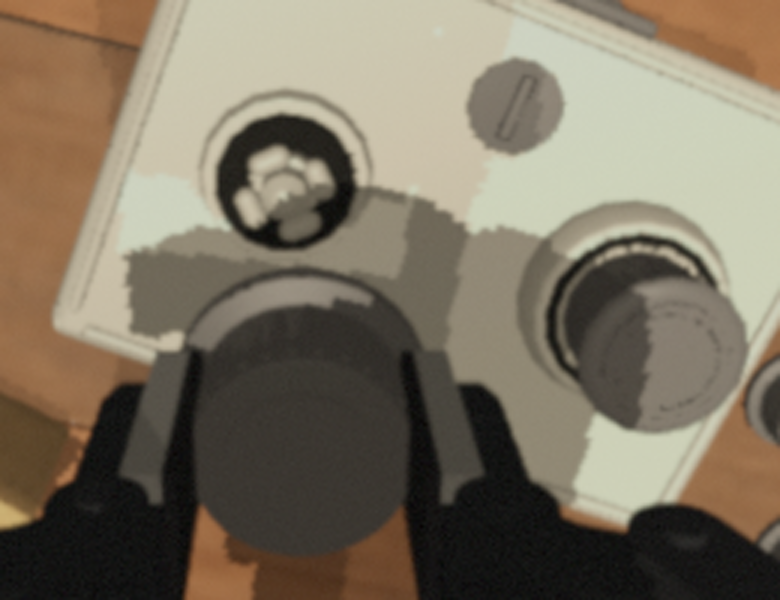

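The stem is at full-picture (315,192), the seal centre at (315,190) and the held cap's top at (321,283). I'll work out the offset between the cap and stem axes.

```bash
cat >> h.py <<'E'
def off(stem,zst,cap,dcap=-.0055):
    w=ctrl.read_camera("wrist");s=ctrl.get_state();m=R.from_quat(s["tcp_rot"]).as_matrix();e=s["eef_pos"]
    a=onz(w,stem,zst);c=onz(w,cap,e[2]+dcap)
    print("stem tool",(m.T@(a-e)*1e3).round(1),"cap tool",(m.T@(c-e)*1e3).round(1),"world stem",a,"tcp",e)
E
python3 - <<'E'
from h import *
off((315.3,190),.0945,(320.7,283.3));off((314.7,192.3),.1085,(320.7,283.3))
E
```

```text
stem tool [  2.1  -2.9 133.9] cap tool [-1.1  1.2  5.5] world stem [0.59862459 0.19013285 0.0945    ] tcp [0.59725776 0.18683242 0.22838627]
stem tool [  4.6  -3.1 119.9] cap tool [-1.1  1.2  5.5] world stem [0.60090677 0.1911068  0.1085    ] tcp [0.59725032 0.18699215 0.22835978]
```

To row units: 80 mm / 750 = 0.1067, -3.5 mm / 750 = -0.0047.

Emit:
send_rows --rows "0 0 0 0.0047 -0.0047 0.04 -1;0 0 0 0.0047 -0.0047 0.08 -1;0 0 0 0.0047 -0.0047 0.1 -1;0 0 0 0.0047 -0.0047 0.1067 -1;0 0 0 0.0047 -0.0047 0.1067 -1"

```text
time: 14.2
eef_pos: [0.6001, 0.1918, 0.149]
tcp_rot: [0.992, 0.125, 0.0, -0.0]
contact_force: [0.2, 0.1, -0.1]
opening: 0.353
finger_force: 79.3
```

Run:
```python
from h import *
w=ctrl.read_camera("wrist");s=ctrl.get_state();print(s["time"],s["eef_pos"],s["contact_force"])
p=ctrl.read_camera("side");q=[round(v) for v in px(p,s["eef_pos"])];print("side tcp px",q)
t=ctrl.read_camera("top")
a=cv2.resize(w["color"][170:350,220:420],(640,576),interpolation=cv2.INTER_CUBIC)[:600]
b=cv2.resize(p["color"][q[1]-20:q[1]+40,q[0]-8-8:q[0]+0],(160,576),interpolation=cv2.INTER_CUBIC)
cv2.imwrite("pics/w6.png",np.hstack([a,b])[:,:,::-1])
for z in(.0945,.1085):print(px(w,[s["eef_pos"][0],s["eef_pos"][1],z]))
```

```text
14.25 [0.60042979 0.19191634 0.14956618] [-0.19737198 -0.43156443  0.30434354]
side tcp px [320, 161]
[318.65307904 233.77468701]
[318.53583079 244.68654702]
```

View pics/w6.png

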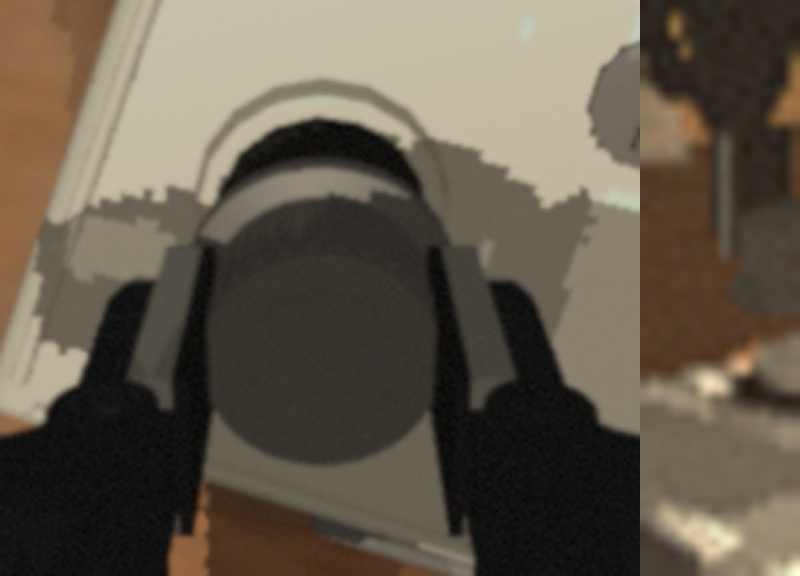

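The cap and seal ring share the same column, about 321 in the crop, so tool y is aligned. For tool x I'll compare the far edge of the seal (crop row 119) with that of the flange (crop row 158).

Run:
```python
from h import *
w=ctrl.read_camera("wrist");s=ctrl.get_state();m=R.from_quat(s["tcp_rot"]).as_matrix();e=s["eef_pos"]
def t(uv,z): return (m.T@(onz(w,uv,z)-e)*1e3).round(1)
print("seal far edge",t((320.3,170+119/3.2),.0945),"-> centre x -19")
print("recess edge r~?",t((320.3,170+78/3.2),.084))
print("flange far edge",t((320.6,170+158/3.2),e[2]-.0245),"-> centre x -21")
print("cap top near edge",t((320.6,170+465/3.2),e[2]-.0055),"-> +16.5")
print("cap top far edge",t((320.6,170+255/3.2),e[2]-.0055),"-> -16.5")
print("recess l/r",t((220+197/3.2,170+195/3.2),.084),t((220+443/3.2,170+195/3.2),.084))
```

```text
seal far edge [16.   0.9 55.3] -> centre x -19
recess edge r~? [20.1  0.9 65.8]
flange far edge [20.9  1.  24.5] -> centre x -21
cap top near edge [-17.6   1.1   5.5] -> +16.5
cap top far edge [15.   1.   5.5] -> -16.5
recess l/r [ -2.9 -22.3  65.7] [-2.9 23.8 65.7]
```

Emit:
send_rows --rows "0 0 0 -0.0031 0 0 -1;0 0 0 -0.0031 0 0.0067 -1;0 0 0 -0.0031 0 0.0133 -1;0 0 0 -0.0031 0 0.0173 -1;0 0 0 -0.0031 0 0.02 -1"

```text
time: 15.02
eef_pos: [0.5977, 0.1913, 0.1333]
tcp_rot: [0.992, 0.125, 0.0, -0.0]
contact_force: [-0.9, 0.0, 2.3]
opening: 0.355
finger_force: 79.5
```

To row units: 3.5 mm / 750 = 0.0047, 3 mm / 750 = 0.004.

Emit:
send_rows --rows "0 0 0 0 0 0.002 -1;0 0 0 0 0 0.004 -1;0 0 0 0 0 0.0047 -1"

```text
time: 15.4
eef_pos: [0.5988, 0.1914, 0.1323]
tcp_rot: [0.992, 0.125, 0.002, 0.0]
contact_force: [-0.8, 0.2, 7.5]
opening: 0.353
finger_force: 80.1
```

To row units: 4 mm / 750 = 0.0053, 3 mm / 750 = 0.004.

Emit:
send_rows --rows "0 0 0 0 0 0.002 -1;0 0 0 0 0 0.004 -1;0 0 0 0 0 0.0053 -1;0 0 0 0 0 0.0053 -1"

```text
time: 15.9
eef_pos: [0.5972, 0.1912, 0.1247]
tcp_rot: [0.992, 0.125, -0.0, 0.0]
contact_force: [2.3, 0.4, -2.8]
opening: 0.355
finger_force: 79.5
```

It snapped over. Now I'll squeeze the seal.

To row units: 4 mm / 750 = 0.0053, 3 mm / 750 = 0.004.

Emit:
send_rows --rows "0 0 0 0 0 0.002 -1;0 0 0 0 0 0.004 -1;0 0 0 0 0 0.0053 -1;0 0 0 0 0 0.0053 -1"

```text
time: 16.4
eef_pos: [0.597, 0.1912, 0.1225]
tcp_rot: [0.992, 0.125, -0.001, 0.0]
contact_force: [-3.3, -0.9, 5.4]
opening: 0.359
finger_force: 80.4
```

To row units: 3 mm / 750 = 0.004, 1.5 mm / 750 = 0.002.

Emit:
send_rows --rows "0 0 0 0 0 0.002 -1;0 0 0 0 0 0.004 -1;0 0 0 0 0 0.004 -1;0 0 0 0 0 0.004 -1"

```text
time: 16.9
eef_pos: [0.5972, 0.1913, 0.1212]
tcp_rot: [0.992, 0.125, -0.001, 0.0]
contact_force: [-6.4, -1.0, 11.0]
opening: 0.358
finger_force: 81.2
```

To row units: 1 mm / 750 = 0.0013.

Emit:
send_rows --rows "0 0 0 0 0 0.0013 -1;0 0 0 0 0 0.0013 -1;0 0 0 0 0 0.0013 -1;0 0 0 0 0 0.0013 -1"

```text
time: 17.4
eef_pos: [0.5972, 0.1913, 0.121]
tcp_rot: [0.992, 0.125, -0.001, 0.0]
contact_force: [-8.5, -2.4, 14.6]
opening: 0.358
finger_force: 81.5
```

Run:
```python
from h import *
w=ctrl.read_camera("wrist");look(w,["cap_top","seal","pump_top"]);s=ctrl.get_state();print(s["time"],s["eef_pos"],s["contact_force"],s["finger_force"])
cv2.imwrite("pics/w7.png",cv2.resize(w["color"][170:350,220:420,::-1],(640,576),interpolation=cv2.INTER_CUBIC))
```

```text
cap_top 0.91 [0.6009 0.1918 0.1174] [319. 276.]
cap_top 0.8 [ 0.5465 -0.0332  0.0249] [568. 328.]
pump_top 0.74 [0.5945 0.092  0.1217] [529. 338.]
pump_top 0.74 [0.6244 0.1498 0.0872] [413. 221.]
17.6 [0.59722721 0.19126422 0.12106567] [-8.89754779 -1.79988084 13.83979775] 81.50259152054787
```

View pics/w7.png

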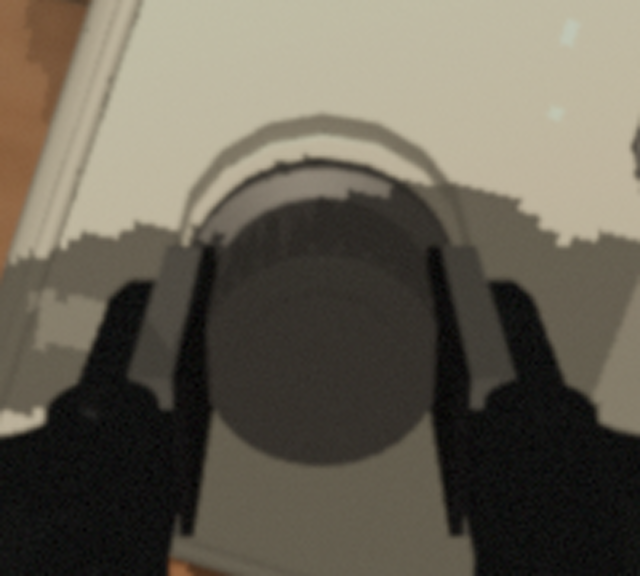

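The cap sits centred and flush over the seal (crop centre about (322,350)) and has not slipped in the grip. It is pressed to the stop with about 14 N at z = 0.121, and the pump has come back up.

```bash
python3 -c "
from plant import ctrl
print(ctrl.sign_off())"
```

```text
the job is handed in; nothing more can be done
None
```

I gave the pump two full strokes, clicked the farthest cap onto the valve stem, and handed the job in at about 18 s with the gripper still pressing it down at about 14 N, seal squeezed; no verdict came back.

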